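Set the spring tester to its middle range and press the spring to the mark

TASK

Test the spring on the small bench spring tester: push the range rod in until it sits in its middle click position (feel for it: the click is not at the same depth on every tester), then press the spring's round plate down until its top is level with the index mark beside it and hold it there for about a second. Let the plate come back up, leave the rod in its click, and leave the index and the things lying around undisturbed.

Things in the scene. Friction and masses are not known exactly. Their poses are not given: they have to be found in the camera images.
- spring_tester: fixed bench spring tester: grey housing 160 (x) x 150 (y) x 85 mm high on a dark foot plate 190 x 170 mm. Origin: centre of its underside, on the bench; x points from its front (rod side, near the robot) to its back, y to its left, z up. On top: dial front left, small brass pin front right, the spring with its plate at x +30, y 0 mm, the index on its post at y -54 mm.
- rod (a joint): push-pull range rod, m: 0 fully out, 0.032 fully in (hard stops); grows as pushed along tester +x. Starts 0 to 0.002. Drag 1.5 to 4.5 N, stays where left. Its only click is one hidden groove between 0.008 and 0.024, elsewhere at each start: it snaps in over the last 3 mm (drag falls to about 1 N), then takes about 10 N to leave it either way. Let go within 1.5 mm of the click it settles back by itself.
- pin (a joint): height of the brass click pin (7 mm across, standing on the housing top at tester x -40, y -35 mm), in m: 0 = dropped into the rod's groove (at the click); about 0.0019 = riding outside the groove. It follows the rod by itself.
- knob_face (a point): centre of the flat front face of the rod's aluminium disc knob (28 mm across, 10 mm thick, then a 16 mm neck 7 mm long, then the 10 mm rod), facing tester -x: push here. Axis level, at tester y -35 mm, 58 mm above the bench; with the rod fully out this face is 148 mm ahead (-x) of the tester's origin, 68 mm ahead of the housing. Axes as the tester's.
- plate (a joint): how far the spring's plate is pressed down, in m: 0 = up, 0.026 = lower stop. The spring pushes back with about 3 N at the start and 0.45 N more per mm.
- plate_top (a point): centre of the top face of the round aluminium plate (48 mm across, 8 mm thick) on top of the coil spring: flat, 143 mm above the bench when up. Press straight down on it here; it moves only vertically and springs back when released. axes as the tester's.
- mark_edge (a point): the index mark: tip of a dark horizontal blade 8 mm wide that points from a sliding collar on a thin post to the plate's rim (6 to 7 mm short of it, at the plate's right, tester -y). The blade's upper edge, at this point's height, is the mark: 124 to 133 mm above the bench. The collar is clamped: leave it there.
- mark (a joint): height setting of the index collar, in m: 0 = mark 124 mm above the bench, 0.009 = 133 mm. Not to be changed.
- puck: bystander: black round specimen puck, 30 mm across, 17 mm high; origin at its underside.
- hex_key: bystander: dark hex key 24 x 72 x 6 mm, lying; origin at its underside.
- small_block: bystander: round grey steel block, 50 mm across, 15 mm high; origin at its underside.
- weight: bystander: brass knob weight 29 mm across, 53 mm high, standing; origin at its underside.
- bit_box: bystander: small yellow box 48 x 64 x 28 mm; origin at its underside.
- eraser: bystander: eraser 23 x 45 x 13 mm; origin at its underside.

How it is judged (in metres and radians):
On the way, in this order (a step that is already met when the one before it is completed fails the run):
1. the range rod sits in its middle click (travel 6 to 26 mm, pin dropped to within 1 mm) (value of joint rod between 0.006 and 0.026 m and value of joint pin below 0.001 m), for 0.3 s.
2. with the rod in its click, the plate's top is held within 2.5 mm of the index mark's height for half a second (all of step 1 and z of plate_top in the frame of mark_edge between -0.0025 and 0.0025 m), for 0.5 s.
At the end, for the whole second after the job is handed in: the rod is at rest in its middle click (travel between 6 and 26 mm, pin within 1 mm of fully dropped) and the plate is back up (within 2 mm of the top) (all of step 1 and value of joint plate below 0.002 m and velocity of joint rod between -0.005 and 0.005 m/s); the robot touches nothing.
It fails at once if the index mark is shifted by more than 3 mm (distance of mark_edge from where it was at the start of the episode above 0.003 m).
It fails at once if a bystander is moved by more than 15 mm (distance of any of puck, hex_key, small_block, weight, bit_box, eraser from where it was at the start of the episode above 0.015 m).
It also fails if it takes over 64 s, if anything falls off the work surface, if the arm or the gripper's body presses on something with over 40 N, if the wrist force passes 120 N, or if a joint passes its speed limit or range.

ROBOT

A 6-joint arm with a two-finger parallel gripper is mounted at the origin on a cart in front of the work surface, level with it; the furniture and walls round the work are solid. World frame = base frame: x ahead of the robot, y to its left, z up, the work surface at z = 0. Lengths are in mm, angles in rad, forces in N, time in s.
With the tool pointing down it reaches from about 300 to 750 mm from the base axis. Payload 8.5 kg.
Tool frame: the origin (TCP) lies midway between the tips of the shut fingers; the grasp point (between the pads) lies 19 mm behind it; x points along the fingers, z is the direction in which the jaws open and shut, and the axes are right-handed (so a half turn about x gives the same grasp; the last joint's range is limited). The gripper opens to 88 mm and grips with 3 to 60 N. Pads are 18 mm wide; open, the fingers measure 123 mm over their backs; the gripper's body (75 mm by 187 mm) begins 45 mm behind the grasp point.
Start: joints at [0.96, 0.381, 1.297, -0, 1.464, -0.215], TCP at [212.04, 507.464, 238.748] pointing down, gripper open.
Joint ranges: [-3.11, 3.11], [-0.89, 2.33], [0.22, 2.48], [-1.42, 4.56], [0.17, 2.85], [-2.88, 2.88]. Speed limits (rad/s): [2.39, 2.39, 3.14, 3.14, 3.14, 3.14].

INTERFACE

Orientations are given as a rotation vector (axis times angle).
In Python, from rig import ctrl gives the robot as it stands.
- The arm moves only by the tool jog_arm, never from a script. Its argument "rows" is a list of rows, each a list of 5 numbers: the opening, from 0 (shut) to 1 (fully open), then the shift along the tool's x, y, z in mm, then the turn about the tool's x in degrees. A call has 1 to 8 rows; each row is the pose to reach, as a shift and turn from the pose commanded when the call began, along the tool's axes at that moment; what a row does not reach only later rows make up. A row lasts 1/10 s, in which the tool goes at most 50 mm and 8.59 degrees, less where a joint would pass 70% of its speed; a pose out of reach is approached as far as the arm can. A call with a gripper value outside its range is refused whole. The fingers move at their own pace and stop on an object; "force" is the grip in N (left out, the last holds). Time passes only in rows, so rows that repeat a pose let the fingers close. It gives the time, the measured TCP pose, the force and the opening at its end, in the units of the state.
- ctrl.get_obs(): the state, without advancing time (a new reading comes with each control period).
- ctrl.snapshot(name): name is "side" or "top"; returns a dict with "color" (400x640x3 uint8, red, green, blue), "fx", "fy", "cx", "cy" (pixels), "k1" (the pictures are not rectified: a ray, as slopes to the right and down, at radius r is drawn at 1 + k1 r^2 times it, then the intrinsics apply), "rvec" (rotation vector, rad) and "tvec" (3), from world to camera coordinates, as OpenCV has them. Camera axes: x right, y down, z forward; pixel columns grow to the right and rows downward; lengths in mm; the calibration is good to about 2 mm. A picture is of the moment at which its call begins. There is no depth.
- ctrl.finish_job(): hands the job in, once; it reports no verdict.
The state is a dict: "t": time; "q": joint angles; "dq": joint speeds; "joint_efforts": joint torques, N m; "tool_pos": TCP position; "tcp_rot": TCP orientation; "wrist_force": force on the tool from outside, world axes, zero at the start; "torque": the same for the moment, N m; "opening": finger opening in mm.
Only numpy, scipy, OpenCV 4.12 (cv2) and the standard library are available. Lean on these libraries where they do the work, as an engineer would, in place of code of your own. Each camera call takes 0.05 s, during which the arm holds its last target.

## Working session

There is one attempt and no reset: what is moved stays moved. The work goes in short steps, Python scripts to look and compute and a tool call to move; the robot and the scene stay as the last step left them, time stands still between calls to the robot, and variables do not carry over. Pictures are saved under pics/ and viewed, and the job is handed in when it is done.

Besides the shell and the picture viewer there is one more tool, called in YAML: its name, and indented under it one key for each argument. jog_arm: Moves the arm, as the interface text tells. Its arguments: {"type":"object","properties":{"rows":{"type":"array","items":{"type":"array","items":{"type":"number"}}},"force":{"type":"number"}},"required":["rows"]}

```bash
ls; mkdir -p pics
cat > h.py <<'E'
import numpy as np, cv2
from rig import ctrl
def cam(s):
    R=cv2.Rodrigues(np.array(s["rvec"],float))[0]; t=np.array(s["tvec"],float); return R,t
def ray(s,u,v):
    x=(u-s["cx"])/s["fx"]; y=(v-s["cy"])/s["fy"]
    K=np.eye(3)
    a,b=x,y
    for _ in range(50):
        f=1+s["k1"]*(a*a+b*b); a,b=x/f,y/f
    R,t=cam(s); return -R.T@t, R.T@np.array([a,b,1.])
def onz(s,u,v,z):
    o,d=ray(s,u,v); return o+d*(z-o[2])/d[2]
def tri(s1,p1,s2,p2):
    o1,d1=ray(s1,*p1);o2,d2=ray(s2,*p2)
    A=np.stack([d1,-d2],1); k=np.linalg.lstsq(A,o2-o1,rcond=None)[0]
    a=o1+d1*k[0]; b=o2+d2*k[1]; return (a+b)/2, np.linalg.norm(a-b)
def proj(s,P):
    R,t=cam(s); c=R@np.array(P,float)+t; a,b=c[0]/c[2],c[1]/c[2]; f=1+s["k1"]*(a*a+b*b)
    return s["fx"]*a*f+s["cx"], s["fy"]*b*f+s["cy"]
def save(s,n): cv2.imwrite("pics/"+n,s["color"][:,:,::-1])
E
python3 - <<'E'
from h import *
import pickle
o=ctrl.get_obs(); print(o)
for n in("side","top"):
    s=ctrl.snapshot(n); save(s,n+"0.png"); pickle.dump(s,open(n+"0.pkl","wb"))
    R,t=cam(s); print(n,{k:s[k] for k in s if k!="color"}, -R.T@t)
E
```

```text
pics
{'t': 0.0, 'q': array([ 9.59706359e-01,  3.81206804e-01,  1.29827193e+00, -1.44047714e-05,
        1.46361750e+00, -2.15299665e-01]), 'dq': array([ 9.42379890e-05,  2.54700594e-03,  1.27705953e-03, -2.02599886e-04,
        5.03588119e-04,  6.40953260e-04]), 'joint_efforts': array([ 4.05265018e-04, -4.37930775e+01, -2.24556041e+01,  7.12996954e-02,
        3.52180819e-02, -1.48896324e-04]), 'tool_pos': array([211.88006189, 507.23443654, 238.12821092]), 'tcp_rot': array([-0.9135521 ,  1.37226682,  0.91262936]), 'wrist_force': array([0.11335403, 0.11630229, 0.34269275]), 'torque': array([-0.07005175, -0.00620059, -0.03711318]), 'opening': 87.95065052281116}
side {'fx': 493.53522227101905, 'fy': 493.53522227101905, 'cx': 316.1460831965203, 'cy': 202.0526298307991, 'k1': 0.005720765251048285, 'rvec': array([ 1.76903651, -1.87715034,  0.69977978]), 'tvec': array([ -6.21176574, 545.59694622, 598.27494564])} [2.88524210e+01 4.32351062e-01 8.09206324e+02]
top {'fx': 368.50521897682586, 'fy': 368.50521897682586, 'cx': 322.0716038700847, 'cy': 200.15849975585326, 'k1': 0.02028681753340891, 'rvec': array([ 2.13609919, -2.1120088 ,  0.16394373]), 'tvec': array([-55.31099906, 636.91618916, 850.77931246])} [483.38848546 -64.48959287 945.89832523]
```

View pics/side0.png

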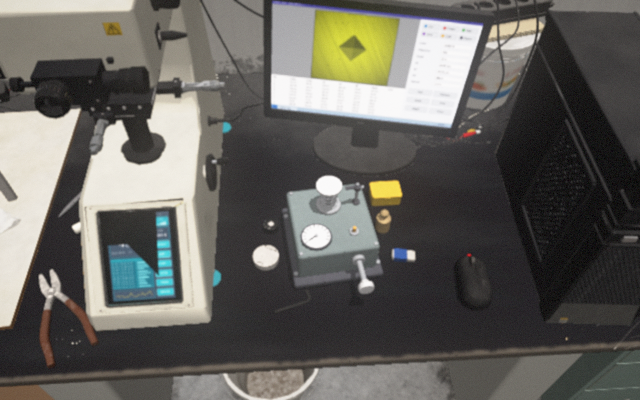

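View pics/top0.png

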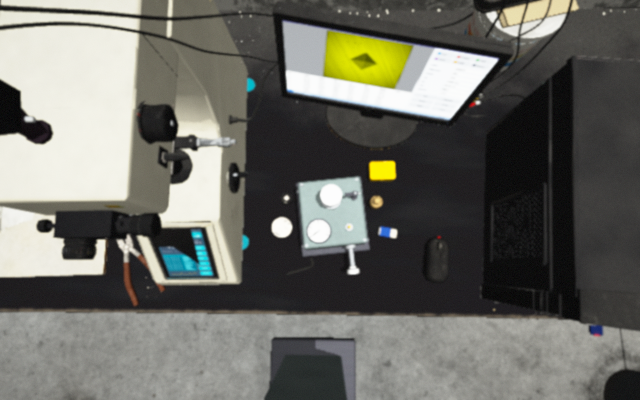

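Run:
```python
from h import *
import pickle
for n,(x0,y0,x1,y1) in dict(side=(240,160,430,310),top=(265,150,415,285)).items():
    s=pickle.load(open(n+"0.pkl","rb")); c=s["color"][y0:y1,x0:x1,::-1]
    f=4 if n=="side" else 4.4
    cv2.imwrite(f"pics/{n}0z.png",cv2.resize(c,None,fx=f,fy=f,interpolation=cv2.INTER_CUBIC))
    print(n,proj(s,[212,507,238]),proj(s,[0,0,0]),proj(s,[500,0,0]),proj(s,[500,-100,0]))
```

```text
side (np.float64(-175.27343405579285), np.float64(438.0133142208672)) (np.float64(310.9974255868966), np.float64(654.2737836930875)) (np.float64(295.9111083296203), np.float64(290.47201092683997)) (np.float64(349.226249627048), np.float64(287.802548999785))
top (np.float64(1.5357323584552773), np.float64(417.7874258837884)) (np.float64(297.8398453574169), np.float64(479.1915953358346)) (np.float64(302.78961085317763), np.float64(256.98920710801775)) (np.float64(342.21515526197584), np.float64(257.4864780733903))
```

View pics/side0z.png

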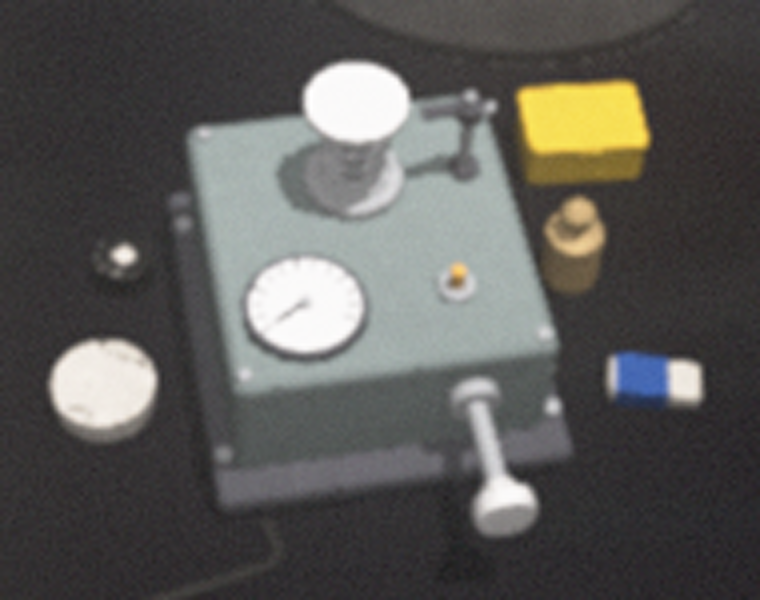

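View pics/top0z.png

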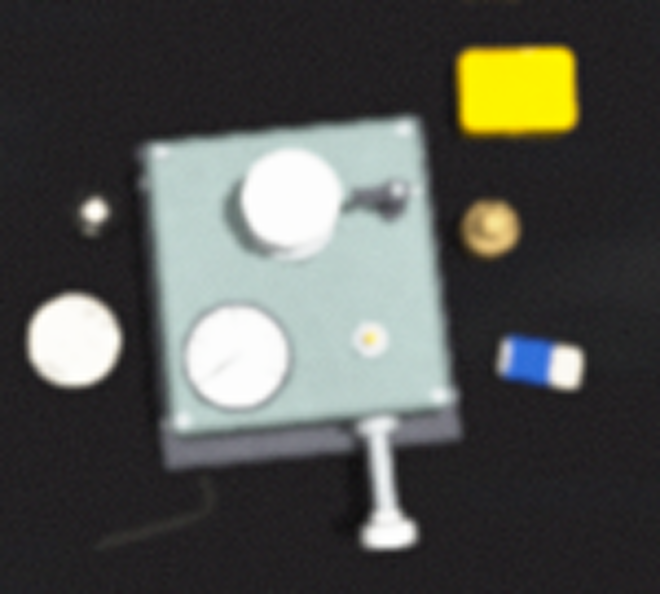

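```bash
cat > m.py <<'E'
from h import *
import pickle
S={n:pickle.load(open(n+"0.pkl","rb")) for n in("side","top")}
def und(s,px):
    return np.array([onz(s,u,v,85)[:2] for u,v in px])
# housing top: teal mask
s=S["top"]; c=s["color"].astype(int)
hsv=cv2.cvtColor(s["color"],cv2.COLOR_RGB2HSV)
m=((c[:,:,1]-c[:,:,0]>8)&(c[:,:,1]>100)&(hsv[:,:,1]>20)).astype(np.uint8)*255
m[:, :290]=0;m[:,375:]=0;m[:170]=0;m[260:]=0
cn=cv2.findContours(m,cv2.RETR_EXTERNAL,cv2.CHAIN_APPROX_NONE)[0]
k=cv2.convexHull(np.concatenate(cn))[:,0]
P=und(s,k).astype(np.float32); r=cv2.minAreaRect(P); print("housing",r, cv2.boxPoints(r).tolist())
def blob(s,box,thr):
    x0,y0,x1,y1=box; g=s["color"].min(2)[y0:y1,x0:x1]
    m=(g>thr).astype(np.uint8); n,l,st,ce=cv2.connectedComponentsWithStats(m)
    i=1+np.argmax(st[1:,4]); cc=cv2.findContours((l==i).astype(np.uint8),0,cv2.CHAIN_APPROX_NONE)[0][0]
    return ce[i]+[x0,y0],st[i], cc[:,0]+[x0,y0]
a=blob(S["top"],(315,180,345,212),215); b=blob(S["side"],(312,172,346,197),215)
print("plate",a[:2],b[:2]); 
for s,x in((S["top"],a),(S["side"],b)):
    print(onz(s,*x[0],143), cv2.fitEllipse(x[2]))
print(tri(S["top"],a[0],S["side"],b[0]))
for n,box in(("top",(340,262,365,280)),("side",(352,278,380,298))):
    x=blob(S[n],box,150); print("knob",n,x[0],x[1], onz(S[n],*x[0],58))
E
python3 m.py
```

```text
housing ((604.5097045898438, -72.39999389648438), (160.6249237060547, 150.70492553710938), 6.501731872558594) [[516.181396484375, -6.626206398010254], [533.2462158203125, -156.3618621826172], [692.8380126953125, -138.1737823486328], [675.773193359375, 11.561874389648438]]
plate (array([331.09855769, 194.92307692]), array([  5,   4,  23,  24, 416], dtype=int32)) (array([328.71948052, 185.14805195]), array([  5,   4,  25,  19, 385], dtype=int32))
[634.13364957 -69.57239436 143.        ] ((331.09832763671875, 194.9275360107422), (21.178377151489258, 23.300947189331055), 153.6289825439453)
[631.97440407 -67.65863517 143.        ] ((328.7322998046875, 185.14927673339844), (18.3980770111084, 24.557029724121094), 92.76007080078125)
(array([634.86815739, -68.79546836, 139.67081003]), np.float64(1.6106564966036276))
knob top [352.81052632 268.97894737] [ 8  0 11 13 95] [ 472.48273162 -122.92669202   58.        ]
knob side [365.43119266 283.31192661] [  7   0  15  12 109] [ 473.5751016  -122.15461239   58.        ]
```

Run:
```python
from h import *
import pickle
for n,(x0,y0,x1,y1) in dict(side=(308,165,380,215),top=(310,175,375,215)).items():
    L=[ctrl.snapshot(n) for _ in range(16)]; s=L[0]; s["avg"]=np.mean([l["color"].astype(float) for l in L],0)
    pickle.dump(s,open(n+"A.pkl","wb"))
    c=s["avg"][y0:y1,x0:x1,::-1].clip(0,255); c=255*(c/255)**.6
    cv2.imwrite(f"pics/{n}Az.png",cv2.resize(c.astype(np.uint8),None,fx=11,fy=11,interpolation=cv2.INTER_NEAREST))
```

```text
(no output)
```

View pics/sideAz.png

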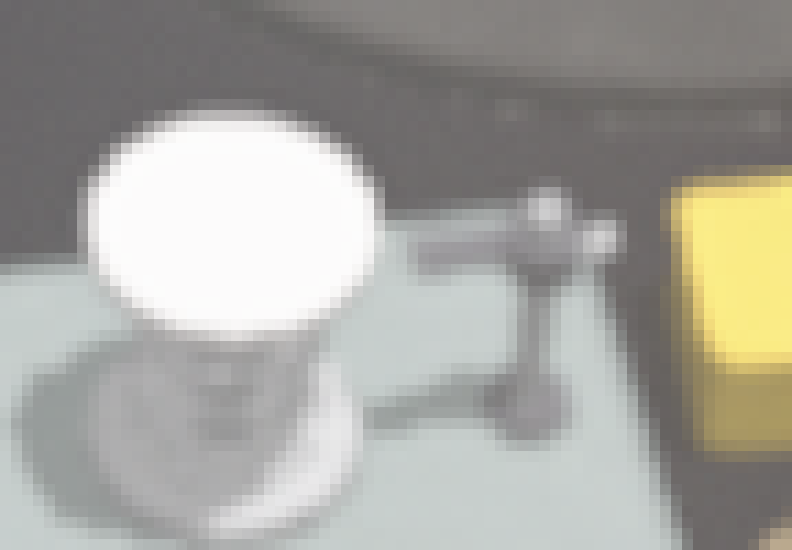

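View pics/topAz.png

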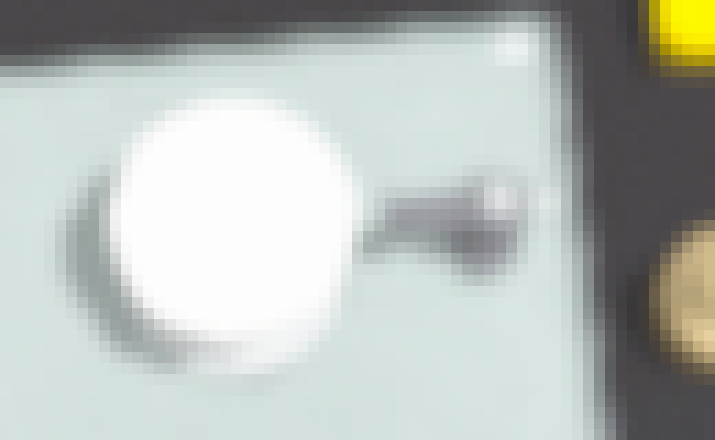

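Run:
```python
from h import *
import pickle
s=pickle.load(open("sideA.pkl","rb")); g=s["avg"].mean(2)
np.set_printoptions(linewidth=200,precision=0,suppress=True)
print("cols 343..356"); 
for r in range(181,196): print(r,g[r,340:358])
print("plate col 328/329 rows 172..200",g[172:200,328]); print("row 183",g[183,312:320],g[183,338:346])
yaw=np.radians(6.5); C=np.array([604.5,-72.4]); X=np.array([np.cos(yaw),np.sin(yaw)]);Y=np.array([-X[1],X[0]])
W=lambda x,y,z:[*(C+X*x+Y*y),z]
np.set_printoptions(precision=2)
for nm,p in dict(top=(54,0),bot=(6,0),left=(30,24),right=(30,-24),c=(30,0)).items(): print(nm,np.round(proj(s,W(*p,143)),2), np.round(proj(s,W(*p,135)),2))
for z in(124,127,130,133): print(z,"tip far/mid/near",[np.round(proj(s,W(30+d,-30.5,z)),2) for d in(4,0,-4)],np.round(proj(s,W(30,-44,z)),2))
for nm,p in dict(bl=(80,75),br=(80,-75),fl=(-80,75),fr=(-80,-75)).items(): print(nm,np.round(proj(s,W(*p,85)),2))
```

```text
cols 343..356
181 [213. 140.  78.  59.  62.  62.  62.  61.  61.  61.  62.  62.  61.  60.  60.  60.  66.  72.]
182 [244. 199. 105.  59.  60.  62.  61.  61.  62.  61.  61.  62.  62.  63.  63.  72.  96. 119.]
183 [251. 229. 125.  62.  61.  63.  64.  66.  70.  75.  77.  80.  85.  86.  84. 101. 140. 170.]
184 [251. 234. 143.  84.  83.  87.  89.  93. 103. 111. 118. 122. 125. 122. 111. 116. 149. 177.]
185 [250. 239. 177. 133. 129. 128. 128. 128. 133. 138. 140. 140. 140. 132. 119. 109. 119. 140.]
186 [250. 242. 200. 167. 156. 143. 137. 135. 132. 132. 129. 125. 121. 114. 106. 102.  99. 109.]
187 [250. 237. 193. 171. 159. 134. 121. 117. 115. 114. 113. 111. 109. 101.  94.  98. 100. 104.]
188 [248. 229. 180. 168. 160. 136. 114. 109. 109. 110. 110. 111. 110. 102.  87.  86.  93.  97.]
189 [241. 209. 174. 171. 165. 147. 125. 119. 124. 132. 140. 141. 140. 128.  97.  76.  74.  78.]
190 [218. 181. 173. 174. 172. 164. 152. 151. 155. 165. 171. 172. 171. 161. 131.  91.  71.  71.]
191 [178. 170. 174. 176. 176. 176. 174. 175. 176. 179. 179. 178. 179. 174. 155. 116.  85.  87.]
192 [166. 172. 175. 175. 177. 
[... 628 characters left out ...]
.86 174.77] [326.75 177.71]
bot [331.93 193.91] [331.77 196.83]
left [316.43 185.79] [316.38 188.73]
right [342.2  182.57] [341.98 185.5 ]
c [329.35 184.18] [329.22 187.11]
124 tip far/mid/near [array([344.63, 187.47]), array([345.09, 189.04]), array([345.55, 190.62])] [352.15 188.14]
127 tip far/mid/near [array([344.72, 186.39]), array([345.18, 187.97]), array([345.64, 189.55])] [352.26 187.07]
130 tip far/mid/near [array([344.81, 185.31]), array([345.27, 186.88]), array([345.73, 188.47])] [352.37 185.99]
133 tip far/mid/near [array([344.9 , 184.22]), array([345.36, 185.8 ]), array([345.82, 187.38])] [352.47 184.9 ]
bl [286.05 190.24]
br [360.43 180.92]
fl [298.51 257.32]
fr [381.19 245.54]
```

Run:
```python
from h import *
import pickle
np.set_printoptions(precision=3,suppress=True)
s=pickle.load(open("sideA.pkl","rb"));t=pickle.load(open("topA.pkl","rb"))
R=cv2.Rodrigues(ctrl.get_obs()["tcp_rot"])[0]; print(R)
print("machine front side view",onz(s,90,325,0),onz(s,212,322,0),"top",onz(t,155,283,0),onz(t,240,284,0),"scr top",onz(t,135,225,150))
print("eyepiece",[onz(t,160,237,z) for z in(300,400)], "arm black",[onz(t,110,260,z) for z in (200,350)])
print("monitor foot",onz(t,370,147,0),onz(t,330,120,0),"screen low",[onz(t,450,122,z) for z in(50,120)])
for n,p in dict(puck=(285,198),block=(282,227),wt=(377,202),box=(383,170),er=(388,232)).items(): print(n,onz(t,*p,15))
# gradient edges
g=s["avg"].mean(2)
for c in range(345,354):
    col=g[:,c]; r=np.arange(180,195,.05); 
    from scipy.interpolate import CubicSpline
    d=CubicSpline(np.arange(400),col).derivative()
    v=d(r); i=[k for k in range(1,len(r)-1) if abs(v[k])>8 and (abs(v[k])>=abs(v[k-1]) and abs(v[k])>abs(v[k+1]))]
    print(c,[(round(r[k],2),round(v[k])) for k in i])
for c in range(319,340,3):
    v=g[170:180,c]; print(c, round(float(np.interp(155,v[:8],np.arange(170,178))),2),end=" ")
```

```text
[[-0.    -0.923  0.386]
 [-0.     0.386  0.923]
 [-1.     0.    -0.   ]]
machine front side view [451.625 364.961   0.   ] [444.783 151.195   0.   ] top [431.419 370.173   0.   ] [431.233 156.257   0.   ] scr top [562.122 356.096 150.   ]
eyepiece [array([526.62 , 230.888, 300.   ]), array([519.927, 185.156, 400.   ])] arm black [array([486.469, 372.462, 200.   ]), array([485.85 , 284.591, 350.   ])]
monitor foot [ 791.859 -172.953    0.   ] [867.004 -65.722   0.   ] screen low [array([ 842.744, -370.129,   50.   ]), array([ 814.666, -346.248,  120.   ])]
puck [648.969  48.005  15.   ]
block [574.208  53.378  15.   ]
wt [ 640.906 -187.744   15.   ]
box [ 725.177 -204.286   15.   ]
er [ 564.605 -214.352   15.   ]
345 [(np.float64(184.4), 43), (np.float64(186.6), -11), (np.float64(189.6), 18)]
346 [(np.float64(184.35), 42), (np.float64(186.65), -19), (np.float64(189.85), 29)]
347 [(np.float64(184.25), 38), (np.float64(186.65), -20), (np.float64(189.7), 35)]
348 [(np.float64(183.9), 38), (np.float64(186.55), -19), (np.float64(189.6), 33)]
349 [(np.float64(183.7), 40), (np.float64(186.45), -19), (np.float64(189.35), 36)]
350 [(np.float64(183.6), 44), (np.float64(186.0), -18), (np.float64(188.95), 37)]
351 [(np.float64(183.55), 44), (np.float64(185.8), -21), (np.float64(189.0), 37)]
352 [(np.float64(183.45), 42), (np.float64(185.7), -23), (np.float64(188.95), 37)]
353 [(np.float64(183.4), 39), (np.float64(185.7), -22), (np.float64(189.2), 35)]
319 177.0 322 176.13 325 175.26 328 175.1 331 175.2 334 175.87 337 177.0
```

jog_arm:
  rows:
    - [0, 0, -30, -40, -5]
    - [0, 0, -62, -77, -12]
    - [0, 0, -93, -115, -20]
    - [0, 0, -124, -154, -29]
    - [0, 0, -155, -192, -29]
    - [0, 0, -186, -231, -29]
    - [0, 0, -217, -269, -29]
    - [0, 0, -248, -308, -29]
  force: 30

```text
t: 2.5
tool_pos: [319.7, 134.6, 239.0]
tcp_rot: [-1.291, 1.154, 1.29]
wrist_force: [0.9, 0.1, 0.1]
opening: 26.3
```

jog_arm:
  rows:
    - [0, 0, -11, -44, 0]
    - [0, 0, -22, -88, 0]
    - [0, 0, -33, -132, 0]
    - [0, 0, -44, -176, 0]
    - [0, 0, -55, -220, 0]
    - [0, 0, -66, -265, 0]
    - [0, 80, -66, -265, 0]
    - [0, 80, -66, -265, 0]

```text
t: 3.3
tool_pos: [414.1, -120.7, 156.7]
tcp_rot: [-1.287, 1.156, 1.289]
wrist_force: [0.3, -0.2, -0.4]
opening: 0.2
```

```bash
cat > st.py <<'E'
from h import *
np.set_printoptions(precision=2,suppress=True)
o=ctrl.get_obs(); yaw=np.radians(6.5);X=np.array([np.cos(yaw),np.sin(yaw)]);Y=np.array([-X[1],X[0]])
d=o["tool_pos"][:2]-[604.5,-72.4]; print("t",o["t"],"pos",o["tool_pos"],"tester",d@X,d@Y,"F",o["wrist_force"],"Fx",o["wrist_force"][:2]@X,"open",o["opening"])
R=cv2.Rodrigues(o["tcp_rot"])[0]; print(R)
E
python3 st.py
python3 - <<'E'
from h import *
for n in("side","top"):
    s=ctrl.snapshot(n); c=s["color"][120:360,200:460,::-1] if n=="side" else s["color"][120:340,200:460,::-1]
    cv2.imwrite(f"pics/{n}1.png",cv2.resize(c,None,fx=2.5,fy=2.5,interpolation=cv2.INTER_CUBIC))
E
```

```text
t 3.3 pos [ 414.06 -120.71  156.68] tester -194.68933953165592 -26.44346287799292 F [ 0.31 -0.17 -0.4 ] Fx 0.29392356078821313 open 0.23765596070966308
[[-0.   -0.99 -0.11]
 [ 0.   -0.11  0.99]
 [-1.    0.    0.  ]]
```

View pics/side1.png

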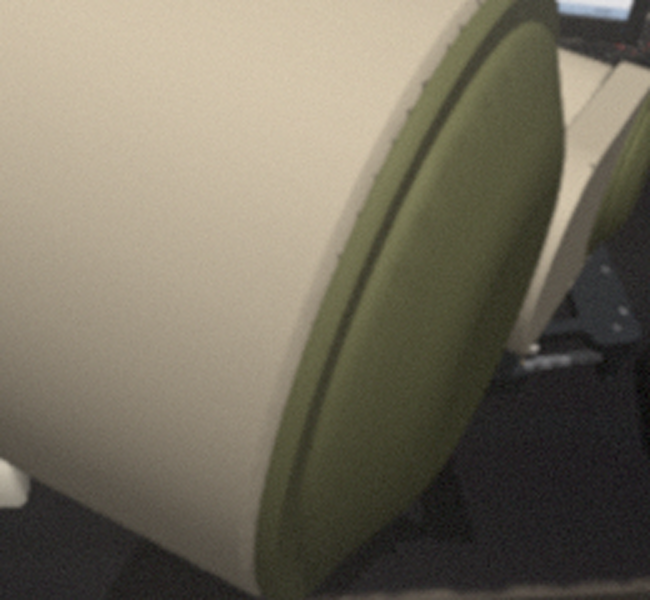

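View pics/top1.png

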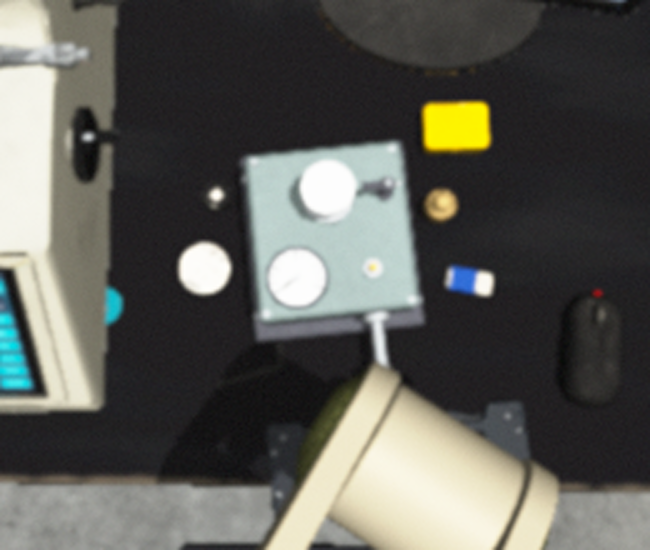

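jog_arm:
  rows:
    - [0, 35, 0, -8.5, 0]
    - [0, 75, 0, -8.5, 0]
    - [0, 110, 0, -8.5, 0]
    - [0, 110, -15, -8.5, 0]
    - [0, 110, -20, -8.5, 0]
    - [0, 110, -20, -8.5, 0]

```text
t: 4.0
tool_pos: [436.6, -126.4, 50.1]
tcp_rot: [-1.293, 1.154, 1.288]
wrist_force: [0.1, -0.6, 0.0]
opening: 0.4
```

```bash
python3 st.py
```

```text
t 4.0 pos [ 436.64 -126.39   50.11] tester -172.89396713768062 -34.64452733519104 F [ 0.1  -0.64  0.04] Fx 0.022109799903614683 open 0.37938166117855177
[[ 0.   -0.99 -0.11]
 [-0.   -0.11  0.99]
 [-1.   -0.   -0.  ]]
```

jog_arm:
  rows:
    - [0, 4, -4, 0, 0]
    - [0, 4, -8, 0, 0]
    - [0, 4, -10, 0, 0]
    - [0, 4, -10, 0, 0]

```text
t: 4.4
tool_pos: [445.4, -125.0, 45.0]
tcp_rot: [-1.291, 1.155, 1.29]
wrist_force: [-0.5, 0.1, -0.3]
opening: 0.9
```

jog_arm:
  rows:
    - [0, 0, -2, 0, 0]
    - [0, 0, -2, 0, 0]

```text
t: 4.6
tool_pos: [447.3, -124.7, 44.8]
tcp_rot: [-1.29, 1.155, 1.29]
wrist_force: [-1.1, -0.5, -0.2]
opening: 0.5
```

jog_arm:
  rows:
    - [0, 0, -2, 0, 0]
    - [0, 0, -2, 0, 0]

```text
t: 4.8
tool_pos: [449.4, -124.5, 44.8]
tcp_rot: [-1.29, 1.155, 1.29]
wrist_force: [-0.3, -0.2, -1.2]
opening: 0.4
```

jog_arm:
  rows:
    - [0, 0, -2, 0, 0]
    - [0, 0, -2, 0, 0]

```text
t: 5.0
tool_pos: [451.3, -124.3, 44.7]
tcp_rot: [-1.29, 1.155, 1.29]
wrist_force: [0.1, 0.6, -0.0]
opening: 0.7
```

jog_arm:
  rows:
    - [0, 0, -1, 0, 0]
    - [0, 0, -1, 0, 0]

```text
t: 5.2
tool_pos: [452.2, -124.2, 44.7]
tcp_rot: [-1.29, 1.155, 1.29]
wrist_force: [-0.6, 0.3, 1.0]
opening: 0.6
```

jog_arm:
  rows:
    - [0, 0, -1, 0, 0]
    - [0, 0, -1, 0, 0]

```text
t: 5.4
tool_pos: [452.9, -124.0, 44.7]
tcp_rot: [-1.29, 1.155, 1.291]
wrist_force: [-2.1, -0.8, 0.1]
opening: 0.8
```

jog_arm:
  rows:
    - [0, 0, -1, 0, 0]
    - [0, 0, -1, 0, 0]

```text
t: 5.6
tool_pos: [454.2, -123.9, 44.7]
tcp_rot: [-1.29, 1.155, 1.29]
wrist_force: [-0.8, -0.3, -0.7]
opening: 0.5
```

jog_arm:
  rows:
    - [0, 0, -1, 0, 0]
    - [0, 0, -1, 0, 0]

```text
t: 5.8
tool_pos: [455.3, -123.8, 44.7]
tcp_rot: [-1.29, 1.155, 1.29]
wrist_force: [-0.5, -0.0, -0.4]
opening: 0.4
```

jog_arm:
  rows:
    - [0, 0, -1, 0, 0]
    - [0, 0, -1, 0, 0]

```text
t: 6.0
tool_pos: [456.3, -123.7, 44.7]
tcp_rot: [-1.29, 1.155, 1.29]
wrist_force: [-0.6, 1.4, -0.2]
opening: 0.1
```

jog_arm:
  rows:
    - [0, 0, -1, 0, 0]
    - [0, 0, -1, 0, 0]

```text
t: 6.2
tool_pos: [457.3, -123.6, 44.7]
tcp_rot: [-1.29, 1.155, 1.29]
wrist_force: [-0.9, 0.2, 0.4]
opening: 0.7
```

jog_arm:
  rows:
    - [0, 0, -1, 0, 0]
    - [0, 0, -1, 0, 0]

```text
t: 6.4
tool_pos: [458.3, -123.5, 44.7]
tcp_rot: [-1.29, 1.155, 1.29]
wrist_force: [-0.3, 0.8, -0.9]
opening: 0.3
```

jog_arm:
  rows:
    - [0, 0, -1, 0, 0]
    - [0, 0, -1, 0, 0]

```text
t: 6.6
tool_pos: [459.3, -123.4, 44.7]
tcp_rot: [-1.29, 1.155, 1.29]
wrist_force: [-1.1, -0.1, -1.1]
opening: 0.6
```

jog_arm:
  rows:
    - [0, 0, -1, 0, 0]
    - [0, 0, -1, 0, 0]

```text
t: 6.8
tool_pos: [460.3, -123.3, 44.8]
tcp_rot: [-1.29, 1.155, 1.29]
wrist_force: [-1.0, -0.0, 0.3]
opening: 0.2
```

```bash
python3 st.py
python3 - <<'E'
from h import *
for n in("top",):
    s=ctrl.snapshot(n); c=s["color"][170:300,280:420,::-1]
    cv2.imwrite(f"pics/{n}2.png",cv2.resize(c,None,fx=4.5,fy=4.5,interpolation=cv2.INTER_CUBIC))
E
```

```text
t 6.8 pos [ 460.27 -123.27   44.77] tester -149.06085916614003 -34.21600229298623 F [-0.98 -0.02  0.35] Fx -0.9745468682483767 open 0.2042289327349194
[[ 0.   -0.99 -0.11]
 [-0.   -0.11  0.99]
 [-1.   -0.   -0.  ]]
```

View pics/top2.png

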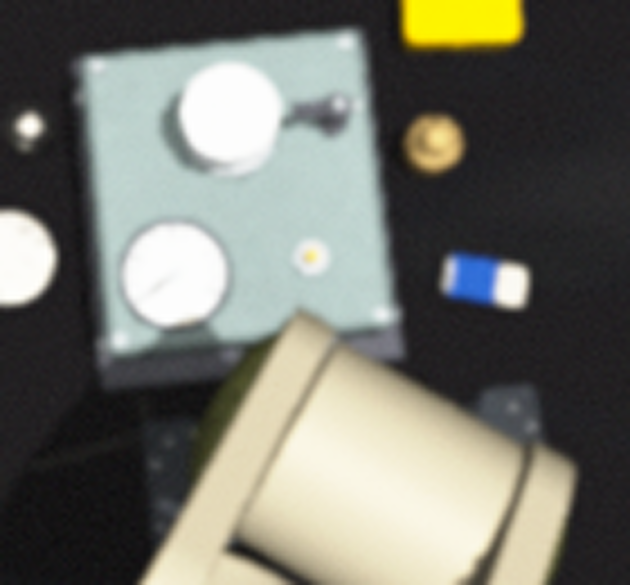

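jog_arm:
  rows:
    - [0, 0, -1, 0, 0]

```text
t: 6.95
tool_pos: [460.9, -123.2, 44.7]
tcp_rot: [-1.29, 1.155, 1.29]
wrist_force: [-2.9, -0.4, 0.1]
opening: 0.4
```

jog_arm:
  rows:
    - [0, 0, -1, 0, 0]

```text
t: 7.05
tool_pos: [462.0, -123.1, 44.7]
tcp_rot: [-1.29, 1.155, 1.29]
wrist_force: [-2.7, 0.3, 1.2]
opening: 0.2
```

jog_arm:
  rows:
    - [0, 0, -1, 0, 0]

```text
t: 7.15
tool_pos: [463.2, -122.9, 44.7]
tcp_rot: [-1.29, 1.155, 1.29]
wrist_force: [-1.2, -0.2, 0.6]
opening: 0.4
```

Run:
```python
from h import *
L=[]
s=[ctrl.snapshot("top") for _ in range(8)]
a=np.mean([x["color"].astype(float) for x in s],0)
import pickle
b=pickle.load(open("topA.pkl","rb"))["avg"]
np.set_printoptions(precision=0,suppress=True,linewidth=200)
for n,z in(("ref",b),("now",a)):
  c=z[215:240,335:362,::-1].clip(0,255).astype(np.uint8)
  cv2.imwrite(f"pics/pin_{n}.png",cv2.resize(c,None,fx=14,fy=14,interpolation=cv2.INTER_NEAREST))
  m=z[:,:,0]-z[:,:,2]; w=(m[222:232,343:354]-10).clip(0); yy,xx=np.mgrid[222:232,343:354]; print(n,(w*yy).sum()/w.sum(),(w*xx).sum()/w.sum(),w.sum())
```

```text
ref 226.4268142681427 348.67269372693727 508.125
now 226.4301497667567 348.66953105818806 509.125
```

jog_arm:
  rows:
    - [0, 0, -1, 0, 0]

```text
t: 7.65
tool_pos: [464.1, -122.8, 44.8]
tcp_rot: [-1.29, 1.155, 1.29]
wrist_force: [-1.0, -0.6, 0.2]
opening: 0.2
```

```bash
cat > pin.py <<'E'
from h import *
import pickle
z=np.mean([ctrl.snapshot("top")["color"].astype(float) for x in range(4)],0)
m=z[:,:,0]-z[:,:,2]; w=(m[222:232,343:354]-10).clip(0); yy,xx=np.mgrid[222:232,343:354]
o=ctrl.get_obs()
b=pickle.load(open("topA.pkl","rb"))["avg"]
print("pin",(w*yy).sum()/w.sum(),(w*xx).sum()/w.sum(),w.sum(),"absdiff",np.abs(z-b)[222:232,343:354].mean(),o["t"],o["tool_pos"],o["wrist_force"])
E
python3 pin.py
```

```text
pin 226.42763819095478 348.70954773869346 497.5 absdiff 0.7941287878787879 7.85 [ 464.13688313 -122.86091951   44.74797748] [-0.20618916  0.46846727  0.16013356]
```

jog_arm:
  rows:
    - [0, 0, -1, 0, 0]

```text
t: 7.95
tool_pos: [465.0, -122.7, 44.7]
tcp_rot: [-1.29, 1.155, 1.29]
wrist_force: [-1.0, -0.4, -0.4]
opening: 0.2
```

```bash
python3 pin.py
```

```text
pin 226.42676501580613 348.75922023182295 474.5 absdiff 1.3789772727272727 8.15 [ 465.10562885 -122.72445534   44.73940974] [-0.16437872 -0.76769863 -0.10676128]
```

jog_arm:
  rows:
    - [0, 0, -1, 0, 0]

```text
t: 8.25
tool_pos: [466.0, -122.6, 44.7]
tcp_rot: [-1.29, 1.155, 1.29]
wrist_force: [-1.3, 0.8, 0.5]
opening: 0.3
```

```bash
python3 pin.py
```

```text
pin 226.44022869022868 348.7614345114345 481.0 absdiff 1.51875 8.45 [ 466.11144858 -122.59764442   44.75338491] [-1.06954023  0.41822279 -0.32619752]
```

jog_arm:
  rows:
    - [0, 0, -1, 0, 0]

```text
t: 8.55
tool_pos: [466.7, -122.5, 44.7]
tcp_rot: [-1.29, 1.156, 1.291]
wrist_force: [-3.9, -1.9, 1.9]
opening: 0.3
```

```bash
python3 pin.py
```

```text
pin 226.43890928159414 348.7619297325642 476.75 absdiff 1.509280303030303 8.75 [ 466.77759286 -122.49347338   44.72039176] [-2.32503949 -0.80026219  0.79498068]
```

jog_arm:
  rows:
    - [0, 0, 5, 0, 0]
    - [0, 0, 20, 0, 0]
    - [0, 0, 45, 0, 0]
    - [0, -45, 45, 0, 0]
    - [0, -90, 45, 0, 0]
    - [0, -135, 45, 0, 0]

```text
t: 9.35
tool_pos: [421.9, -127.3, 181.5]
tcp_rot: [-1.29, 1.155, 1.29]
wrist_force: [1.3, 0.3, 0.6]
opening: 0.4
```

```bash
python3 pin.py; python3 st.py
```

```text
pin 226.43697916666667 348.75416666666666 480.0 absdiff 1.4581439393939395 9.55 [ 422.32819438 -127.44582156  180.05325134] [ 0.49702574 -0.17318436 -0.62184285]
t 9.55 pos [ 422.33 -127.45  180.05] tester -187.2321428685004 -34.06954522010503 F [ 0.5  -0.17 -0.62] Fx 0.4742257621179024 open 0.7554284974788905
[[ 0.   -0.99 -0.11]
 [-0.   -0.11  0.99]
 [-1.   -0.   -0.  ]]
```

jog_arm:
  rows:
    - [0, -10, -40, 10, 0]
    - [0, -10, -85, 20, 0]
    - [0, -10, -130, 30, 0]
    - [0, -10, -175, 34, 0]
    - [0, -10, -217, 34, 0]
    - [0, 10, -217, 34, 0]
    - [0, 22, -217, 34, 0]
    - [0, 22, -217, 34, 0]

```text
t: 10.35
tool_pos: [632.6, -69.5, 154.2]
tcp_rot: [-1.285, 1.158, 1.296]
wrist_force: [-0.4, -0.2, 0.8]
opening: 0.6
```

```bash
python3 st.py;  python3 - <<'E'
from h import *
for n in("top","side"):
    s=ctrl.snapshot(n); cv2.imwrite(f"pics/{n}3.png",s["color"][:,:,::-1])
E
```

```text
t 10.35 pos [632.59 -69.47 154.23] tester 28.24469618840456 -0.2675498166461727 F [-0.41 -0.16  0.83] Fx -0.4289378830584676 open 0.5984323810499124
[[-0.01 -0.99 -0.11]
 [ 0.   -0.11  0.99]
 [-1.    0.01  0.  ]]
```

View pics/side3.png

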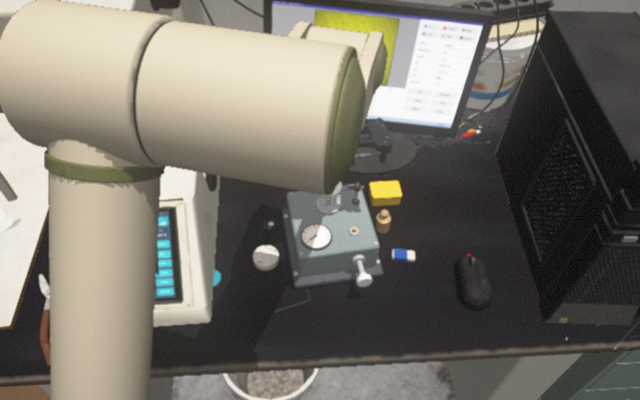

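jog_arm:
  rows:
    - [0, 5, 0, 0, 0]
    - [0, 8, 0, 0, 0]
    - [0, 8, 0, 0, 0]

```text
t: 10.75
tool_pos: [634.0, -69.8, 149.7]
tcp_rot: [-1.29, 1.155, 1.29]
wrist_force: [0.1, 0.2, 0.1]
opening: 0.5
```

jog_arm:
  rows:
    - [0, 1, 0, 0, 0]
    - [0, 1, 0, 0, 0]

```text
t: 10.95
tool_pos: [634.2, -69.8, 148.8]
tcp_rot: [-1.29, 1.155, 1.29]
wrist_force: [-0.1, 0.4, -0.1]
opening: 0.2
```

jog_arm:
  rows:
    - [0, 1, 0, 0, 0]
    - [0, 1, 0, 0, 0]

```text
t: 11.15
tool_pos: [634.3, -69.8, 147.7]
tcp_rot: [-1.29, 1.155, 1.29]
wrist_force: [-0.7, 0.2, -0.4]
opening: 0.4
```

jog_arm:
  rows:
    - [0, 1, 0, 0, 0]
    - [0, 1, 0, 0, 0]

```text
t: 11.35
tool_pos: [634.2, -69.8, 146.6]
tcp_rot: [-1.29, 1.155, 1.29]
wrist_force: [0.8, -0.8, 0.2]
opening: 0.4
```

jog_arm:
  rows:
    - [0, 1, 0, 0, 0]
    - [0, 1, 0, 0, 0]

```text
t: 11.55
tool_pos: [634.2, -69.7, 145.6]
tcp_rot: [-1.29, 1.155, 1.29]
wrist_force: [-0.1, -0.0, 0.2]
opening: 0.3
```

jog_arm:
  rows:
    - [0, 1, 0, 0, 0]
    - [0, 1, 0, 0, 0]

```text
t: 11.75
tool_pos: [634.2, -69.8, 144.6]
tcp_rot: [-1.29, 1.155, 1.29]
wrist_force: [-0.0, 0.4, -0.6]
opening: 0.4
```

jog_arm:
  rows:
    - [0, 1, 0, 0, 0]
    - [0, 1, 0, 0, 0]

```text
t: 11.95
tool_pos: [634.2, -69.8, 143.6]
tcp_rot: [-1.29, 1.155, 1.29]
wrist_force: [-0.2, 0.2, -0.6]
opening: 0.4
```

jog_arm:
  rows:
    - [0, 1, 0, 0, 0]
    - [0, 1, 0, 0, 0]

```text
t: 12.15
tool_pos: [634.3, -69.8, 142.9]
tcp_rot: [-1.29, 1.155, 1.29]
wrist_force: [0.1, -0.2, 1.3]
opening: 0.2
```

jog_arm:
  rows:
    - [0, 1, 0, 0, 0]
    - [0, 1, 0, 0, 0]

```text
t: 12.35
tool_pos: [634.3, -69.8, 141.8]
tcp_rot: [-1.29, 1.155, 1.29]
wrist_force: [-1.1, 0.5, 3.3]
opening: 0.5
```

jog_arm:
  rows:
    - [0, 1, 0, 0, 0]
    - [0, 1, 0, 0, 0]

```text
t: 12.55
tool_pos: [634.3, -69.8, 140.8]
tcp_rot: [-1.29, 1.155, 1.29]
wrist_force: [-0.6, -0.0, 2.9]
opening: 0.3
```

jog_arm:
  rows:
    - [0, 2, 0, 0, 0]
    - [0, 2, 0, 0, 0]

```text
t: 12.75
tool_pos: [634.3, -69.8, 138.7]
tcp_rot: [-1.29, 1.155, 1.29]
wrist_force: [-1.3, 1.2, 4.6]
opening: 0.6
```

jog_arm:
  rows:
    - [0, 3, 0, 0, 0]
    - [0, 6, 0, 0, 0]
    - [0, 8, 0, 0, 0]
    - [0, 9, 0, 0, 0]
    - [0, 9, 0, 0, 0]

```text
t: 13.25
tool_pos: [634.3, -69.8, 130.3]
tcp_rot: [-1.291, 1.155, 1.289]
wrist_force: [-3.2, 1.3, 8.4]
opening: -0.0
```

```bash
python3 st.py;  python3 - <<'E'
from h import *
import pickle
for n,(x0,y0,x1,y1) in dict(side=(308,165,380,215),top=(310,175,375,215)).items():
    L=[ctrl.snapshot(n) for _ in range(8)]; s=L[0]; s["avg"]=np.mean([l["color"].astype(float) for l in L],0)
    pickle.dump(s,open(n+"B.pkl","wb"))
    c=s["avg"][y0:y1,x0:x1,::-1].clip(0,255); c=255*(c/255)**.6
    cv2.imwrite(f"pics/{n}Bz.png",cv2.resize(c.astype(np.uint8),None,fx=11,fy=11,interpolation=cv2.INTER_NEAREST))
E
```

```text
t 13.25 pos [634.33 -69.78 130.29] tester 29.931370839201914 -0.7751038202108527 F [-3.19  1.26  8.45] Fx -3.027847660700949 open -0.04405090805486146
[[ 0.   -0.99 -0.11]
 [-0.   -0.11  0.99]
 [-1.   -0.   -0.  ]]
```

View pics/sideBz.png

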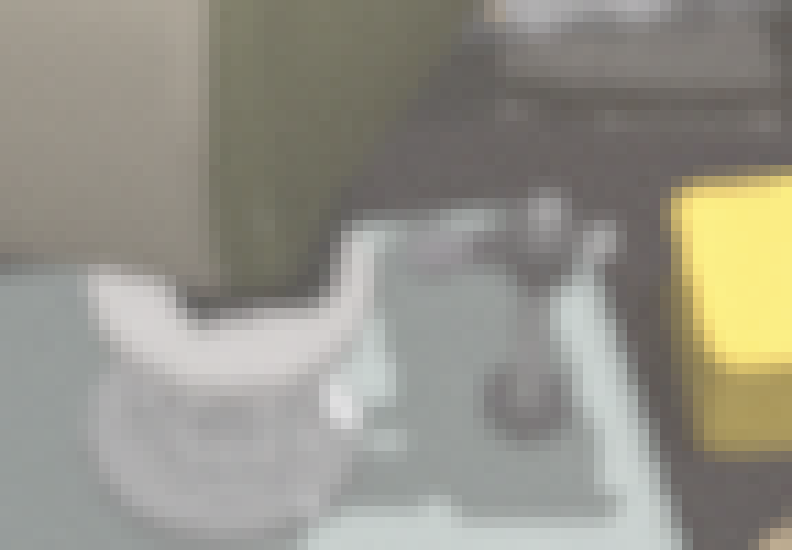

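View pics/topBz.png

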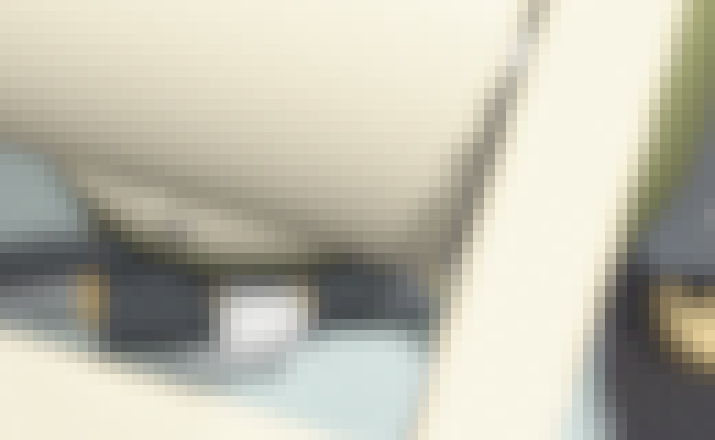

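Run:
```python
from h import *
import pickle
np.set_printoptions(linewidth=200,precision=0,suppress=True)
for f in "AB":
    s=pickle.load(open(f"side{f}.pkl","rb")); g=s["avg"]; 
    print(f,"G | R-G cols 343..353")
    for r in range(182,193): print(r,g[r,343:354,1],"|",g[r,343:354,0]-g[r,343:354,1],"|",g[r,343:354,0]-g[r,343:354,2])
    print(ctrl.get_obs()["t"])
```

```text
A G | R-G cols 343..353
182 [58. 59. 60. 60. 60. 60. 61. 60. 61. 61. 63.] | [3. 3. 3. 3. 2. 4. 3. 3. 2. 4. 2.] | [2. 3. 3. 3. 3. 4. 4. 2. 3. 4. 3.]
183 [61. 60. 62. 63. 65. 69. 74. 77. 81. 86. 86.] | [ 2.  2.  2.  2.  2.  2.  1.  1. -0. -2.  0.] | [ 2.  2.  2.  2.  1.  1.  1.  2.  1. -0.  0.]
184 [ 84.  83.  88.  89.  94. 104. 113. 120. 124. 127. 124.] | [ 0. -1. -1. -1. -1. -4. -4. -5. -5. -4. -4.] | [ 0. -1. -1. -1. -1. -2. -3. -3. -4. -3. -3.]
185 [135. 132. 130. 129. 129. 134. 140. 141. 142. 142. 133.] | [-5. -6. -5. -4. -4. -4. -5. -5. -5. -5. -3.] | [-3. -5. -4. -3. -3. -4. -5. -5. -4. -4. -4.]
186 [171. 160. 145. 137. 136. 132. 132. 129. 124. 120. 112.] | [-9. -8. -5. -3. -3. -2. -2. -2.  1.  0.  1.] | [-6. -6. -4. -3. -4. -4. -4. -4. -2. -3. -2.]
187 [175. 162. 135. 119. 116. 113. 112. 110. 108. 107.  99.] | [-9. -8. -2.  1.  2.  2.  2.  3.  3.  3.  4.] | [-7. -6. -4. -3. -1. -2. -1. -2. -1. -1. -0.]
188 [172. 163. 137. 113. 107. 107. 108. 109. 110. 109. 101.] | [-9. -8. -4.  1.  3.  3.  1.  1.  1.  0.  1.] | [-7. -6. -4. -2. -1. -1. -2. -2. -1. -2. -0.]
189 [174. 170. 149. 1
[... 1647 characters left out ...]
.  3.  3.  2.  2.] | [-2. -3. -2. -0.  0.  0.  1.  1.  2.  3.  3.]
189 [111. 109. 104. 101.  98.  98. 101. 100.  98.  94.  89.] | [-5. -5. -2.  1.  2.  1. -0. -1. -2. -2. -1.] | [-2. -3. -2. -0. -0.  0. -1.  0. -1.  0.  2.]
190 [112. 112. 109. 105. 103. 105. 111. 113. 113. 111. 106.] | [-5. -5. -4. -3. -2. -3. -5. -4. -5. -4. -3.] | [-2. -3. -3. -2.  0. -1. -2. -2. -3. -2. -0.]
191 [112. 115. 114. 114. 114. 114. 115. 117. 117. 116. 113.] | [-5. -6. -5. -4. -6. -5. -5. -6. -5. -6. -4.] | [-3. -3. -3. -2. -3. -2. -3. -3. -3. -2. -3.]
192 [113. 114. 115. 116. 116. 116. 115. 116. 117. 115. 116.] | [-5. -5. -5. -5. -5. -5. -5. -6. -7. -6. -5.] | [-3. -2. -3. -3. -2. -3. -2. -3. -3. -3. -2.]
14.05
```

jog_arm:
  rows:
    - [0, 1.6, 0, 0, 0]
    - [0, 1.6, 0, 0, 0]
    - [0, 1.6, 0, 0, 0]
    - [0, 1.6, 0, 0, 0]
    - [0, 1.6, 0, 0, 0]
    - [0, 1.6, 0, 0, 0]
    - [0, 1.6, 0, 0, 0]
    - [0, 1.6, 0, 0, 0]

```text
t: 14.85
tool_pos: [634.3, -69.8, 128.9]
tcp_rot: [-1.291, 1.155, 1.289]
wrist_force: [-2.7, 0.8, 7.9]
opening: 0.7
```

jog_arm:
  rows:
    - [0, 0, 0, 0, 0]
    - [0, 0, 0, 0, 0]
    - [0, 0, 0, 0, 0]
    - [0, 0, 0, 0, 0]
    - [0, 0, 0, 0, 0]

```text
t: 15.35
tool_pos: [634.3, -69.8, 128.9]
tcp_rot: [-1.291, 1.155, 1.289]
wrist_force: [-2.6, -0.2, 8.7]
opening: 0.5
```

jog_arm:
  rows:
    - [0, -4, 0, 0, 0]
    - [0, -10, 0, 0, 0]
    - [0, -18, 0, 0, 0]
    - [0, -40, 0, 0, 0]
    - [0, -70, 0, 0, 0]
    - [0, -75, 45, 0, 0]
    - [0, -75, 90, 0, 0]
    - [0, -75, 135, 0, 0]

```text
t: 16.15
tool_pos: [498.4, -84.6, 203.0]
tcp_rot: [-1.29, 1.155, 1.29]
wrist_force: [0.9, -0.7, 0.4]
opening: 0.4
```

jog_arm:
  rows:
    - [0, 0, 40, 30, 0]
    - [0, 0, 80, 60, 0]
    - [0, 0, 110, 100, 0]
    - [0, 0, 120, 150, 0]
    - [0, 0, 130, 200, 0]
    - [0, 0, 130, 250, 0]
    - [0, 0, 130, 250, 0]
    - [0, 0, 130, 250, 0]

```text
t: 16.95
tool_pos: [343.0, 150.4, 203.1]
tcp_rot: [-1.293, 1.153, 1.293]
wrist_force: [0.3, -0.2, 0.9]
opening: 0.3
```

```bash
python3 st.py; python3 pin.py
python3 - <<'E'
from h import *
import pickle
for n in("side","top"):
    s=ctrl.snapshot(n); save(s,n+"9.png")
    b=pickle.load(open(n+"0.pkl","rb"))["color"]; x0,y0,x1,y1=(240,160,430,310) if n=="side" else (265,150,415,285)
    c=np.vstack([z[y0:y1,x0:x1,::-1] for z in(b,s["color"])]); cv2.imwrite(f"pics/{n}9z.png",cv2.resize(c,None,fx=2,fy=2,interpolation=cv2.INTER_CUBIC))
E
```

```text
t 16.95 pos [342.98 150.4  203.15] tester -234.61622949307286 250.97504533601105 F [ 0.28 -0.19  0.85] Fx 0.25373056963802915 open 0.3487365185461592
[[-0.   -0.99 -0.11]
 [-0.   -0.11  0.99]
 [-1.    0.   -0.  ]]
pin 226.44106862231536 348.7574646411734 477.25 absdiff 1.469128787878788 17.15 [343.8151203  148.33196919 203.08677272] [-0.13043693  0.16365017  0.84137759]
```

View pics/side9z.png

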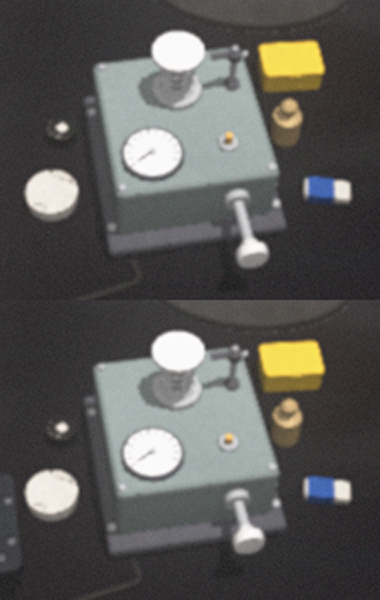

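View pics/top9z.png

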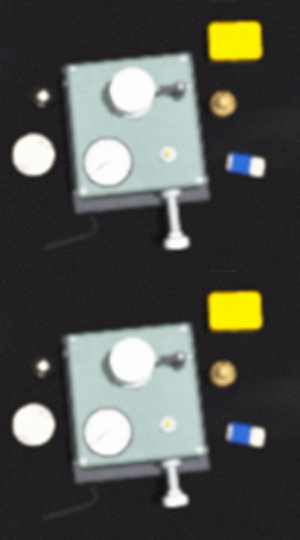

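Run:
```python
from h import *
import pickle
z=np.mean([ctrl.snapshot("side")["color"].astype(float) for _ in range(10)],0); b=pickle.load(open("sideA.pkl","rb"))["avg"]
yy,xx=np.mgrid[222:235,348:362]
for n,i in(("before",b),("after",z)):
    w=((i[:,:,0]-i[:,:,2])[222:235,348:362]-12).clip(0); print(n,"pin",(w*yy).sum()/w.sum(),(w*xx).sum()/w.sum(),w.sum())
print("plate/index region mean abs diff",np.abs(z-b)[170:215,308:372].mean(), "collar shift",cv2.phaseCorrelate(b[180:206,350:366].mean(2).copy(),z[180:206,350:366].mean(2).copy()), "plate",cv2.phaseCorrelate(b[170:200,310:346].mean(2).copy(),z[170:200,310:346].mean(2).copy()))
```

```text
before pin 227.90682700098077 354.15560104046733 1465.6875
after pin 228.44732031878337 354.05366673978216 1367.6999999999998
plate/index region mean abs diff 0.7804571759259261 collar shift ((-0.09390669441033594, 0.44929062712274614), 0.9950136778748857) plate ((0.01416993728232896, 0.025686577900927432), 1.0129946694835144)
```

Run:
```python
from h import *
import pickle
np.set_printoptions(linewidth=200,precision=0,suppress=True)
z=np.mean([ctrl.snapshot("side")["color"].astype(float) for _ in range(10)],0); b=pickle.load(open("sideA.pkl","rb"))["avg"]
print((z-b).mean(2)[180:206,344:367])
```

```text
[[-0.  0.  1.  1.  0.  0.  0.  0.  2. -1. -1. -1. -1.  1. -1.  1. -0.  1.  1.  1.  0.  2.  2.]
 [ 0.  1.  0.  1.  1.  0. -0. -0.  0.  1. -1.  1. -1.  1.  1.  1.  0.  1.  1.  1.  1.  0.  2.]
 [-0.  1.  1.  1.  0.  0.  1.  1.  1.  0.  0.  1.  1.  1.  0.  1. -0. -0.  1. -1. -0.  1. -2.]
 [ 1.  1.  1.  1. -0.  0.  1.  2. -0. -0.  1.  1.  1.  2.  0.  1.  1.  2. -0. -1.  1.  0.  1.]
 [ 1.  1.  1.  1.  1.  1. -0.  2.  1.  1.  1. -0.  2.  1. -0.  2.  2.  1. -0.  0.  1.  1.  1.]
 [ 0.  1. -1.  0.  1. -0.  1. -0. -1. -0.  0.  1.  0.  0. -0.  1.  1. -0. -0.  1. -2.  1.  1.]
 [ 1.  1.  1.  0.  1. -1.  2.  0. -0.  0.  1.  0.  0.  1.  0.  1.  1.  0.  2.  2.  1.  2. -1.]
 [ 1.  0.  1. -1.  0.  1.  1.  0. -0.  1.  0. -0.  1.  1.  0.  1.  2.  1.  1.  0.  2. -0.  2.]
 [ 0. -0.  1.  1. -0.  0.  1. -0.  2.  1.  1.  0.  1.  0. -1. -0.  0.  0. -0.  1. -1.  1. -0.]
 [ 1.  0. -1.  2. -0.  2. -0.  1.  0.  0.  3.  0.  1.  1.  1.  2.  0.  0.  0.  2. -1.  1. -1.]
 [ 1.  1.  1.  1.  2.  0.  1.  1.  1.  1.  0. -0. -0.  0. -0.  2.  0.  1. -0.  1.  2. -0. -1.]
 [ 1.  0. -0.  0.  0. -0.  0.  2.  1.  1.  1.  0.  1. -
[... 670 characters left out ...]
.  1.  1.  1. -0.  1.  1.  1.  1.]
 [-0.  0.  0.  0.  1.  1.  0.  1.  0.  1. -0.  1. -0.  0.  0.  0.  1.  1.  0.  2.  1.  2. -0.]
 [ 1.  1. -1.  0.  1.  1.  1. -2.  0.  0.  1.  1. -0.  0. -0.  0.  1.  1.  1.  2.  0.  0.  2.]
 [ 1.  0.  1.  1.  1.  1.  0.  0.  1.  1.  0.  0.  1.  2.  1.  0.  1.  2.  0.  1.  2.  0.  0.]
 [-0.  2.  1.  0.  0.  0. -0.  1.  0. -1.  2. -0. -0.  1.  1.  0.  1.  1.  2.  1.  2. -0. -0.]
 [ 1. -1. -0.  1.  2.  0.  0.  1. -0. -0. -0.  2.  0.  0.  0.  1.  1.  1. -1.  1.  0. -1.  0.]
 [ 1.  0.  1.  1.  1.  1. -0. -0.  1.  1. -0.  1.  0.  1. -1.  1.  1. -0.  0.  0.  0.  1. -0.]
 [-0.  1.  2.  2.  0.  0.  1.  1. -0.  1.  0.  1.  1.  1. -0.  1.  1.  1.  1. -0.  1.  0.  0.]]
```

Index and plate are identical to before, and the pin is dropped. I'm handing in.

```bash
python3 -c "
from rig import ctrl
print(ctrl.finish_job())"
```

```text
the job is handed in; nothing more can be done
None
```

I pushed the range rod into its click, held the plate at the index mark for over a second, and handed the job in at about 18 s. The verdict isn't reported.

- **Rod:** with the fingers shut, I pushed the knob in 1 mm steps. The drag fell to about 1 N and the pin dropped in the top view. The force then rose to about 4 N against the groove wall, so I backed off at that point. I did not push on to the full 10 N that would prove the groove's far side. After the job the pin still sat lower in both views: by 0.5 px in the side view, where I expected 0.7 px for a full drop.
- **Plate:** the fingers met it at about 143 mm, as expected. I held it at 130.3 mm for about 0.8 s while taking pictures, then at 128.9 mm for about 1.2 s.
- **Mark height:** this is the least certain number. The blade covers only a few pixels, so my readings ranged from about 127 to 130 mm, and I aimed for 128.7 mm. The two holds together cover marks between about 126.4 and 132.8 mm.
- **Final checks:** the plate is back up and the index area matches the starting picture to within noise. One automatic shift estimate on the index collar gave 0.45 px, but the pixel-by-pixel comparison showed no change, so I put that down to the tiny window. By eye, the bystanders in the pictures are where they started. The arm is parked clear of everything.

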